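# Bring the right toiletry to the front of the bathroom carousel and hold it there

### The arm

A 7-joint arm with a two-finger parallel gripper is mounted at the origin on the work surface. World frame = base frame: x ahead of the robot, y to its left, z up, the work surface at z = 0. Lengths are in m, angles in rad, forces in N, time in s.
With the tool pointing down it reaches from about 0.4 to 0.875 m from the base axis. Payload 6.5 kg.
Tool frame: the origin (TCP) lies at the very end of the fingers, on their centre line; the grasp point (between the pads) lies 19 mm behind it; z points along the fingers, y is the direction in which the jaws open and shut (so a half turn about z gives the same grasp; the last joint's range is limited). The gripper opens to 85 mm and grips with 20 to 120 N. Pads are 22 mm wide; open, the fingers measure 114 mm over their backs; the gripper's body (76 mm by 85 mm) begins 54 mm behind the grasp point. The pads swing forward as they close: fully open they stand 13 mm farther back than shut.
Start: joints at [1.126, 0.536, -0.004, 1.538, 0.003, 1.067, -0.071], TCP at [0.24, -0.604, 0.202] pointing down, gripper open.
Joint ranges: [-2.7, 2.7], [-0.37, 2.16], [-1.27, 1.26], [0.24, 2.4], [-1.31, 4.45], [0.19, 1.91], [-2.76, 2.76]. Speed limits (rad/s): [2.39, 2.39, 3.14, 3.14, 3.14, 3.14, 3.14].

### API

Orientations are given as a unit quaternion [w, x, y, z].
In Python, from workcell import bot, imaging, order gives the robot as it stands.
- The arm moves only by the tool carry_out, never from a script. Its argument "motion" is a list of rows, each a list of 7 numbers: the shift along the tool's x, y, z in cm, then the turn, a rotation vector about the tool's x, y, z in degrees, then the opening, from 0 (shut) to 1 (fully open). A call has 1 to 8 rows; each row is the pose to reach, as a shift and turn from the pose commanded when the call began, along the tool's axes at that moment; what a row does not reach only later rows make up. A row lasts 1/8 s, in which the tool goes at most 62.5 mm and 10.7 degrees, less where a joint would pass 70% of its speed; a pose out of reach is approached as far as the arm can. A call with a gripper value outside its range is refused whole. The fingers move at their own pace and stop on an object; "newtons" is the grip in N (left out, the last holds). Time passes only in rows, so rows that repeat a pose let the fingers close. It gives the time, the measured TCP pose, the force and the opening at its end, in the units of the state.
- bot.state(): the state, without advancing time (a new reading comes with each control period).
- imaging.capture(name): name is "side" or "top" or "wrist"; returns the picture (384x512x3 uint8, blue, green, red); there is no depth.
- imaging.camera_model(name): a dict with "K" (3x3 intrinsics, pixels), "rvec" (rotation vector, rad) and "tvec" (3), from world to camera coordinates, as OpenCV has them; the wrist camera has in their place "hand_eye" (4x4, takes a point from camera to tool coordinates, whose origin is the TCP and whose axes are the flange's). Camera axes: x right, y down, z forward; pixel columns grow to the right and rows downward; lengths in m; the calibration is good to about 2 mm. A picture is of the moment at which its call begins: read the wrist's pose just before it. camera_model takes no time and is no camera call.
- order.hand_in(): hands the job in, once; it reports no verdict.
The state is a dict: "time_s": time; "joints": joint angles; "joint_velocities": joint speeds; "joint_torque": joint torques, N m; "ee_pos": TCP position; "eef_rot": TCP orientation; "ft_force": force on the tool from outside, world axes, zero at the start; "torque": the same for the moment, N m; "opening": finger opening in m.
Only numpy, scipy, OpenCV 4.12 (cv2) and the standard library are available. Lean on these libraries where they do the work, as an engineer would, in place of code of your own. Each camera call takes 0.05 s, during which the arm holds its last target. There are 200 camera calls.

### The job

See what has been laid out in the walled lens tray on the vanity top: if it is the twin-cup lens case, turn the carousel by the handle on its column until the lens-solution bottle stands in the middle of the gap in the guard rail; if it is the pill box, bring the drinking tumbler into the middle of the gap instead. Leave everything else in the room undisturbed, with all five things upright in their wells. I shall lift it out one-handed, so do not let go: finish with the gripper closed firmly on the handle, holding the carousel still.

Things in the scene. Friction and masses are not known exactly. Their poses are not given: they have to be found in the camera images.
- base: White round fixed foot of the carousel, 300 mm across and 12 mm high, with a steel guard rail round its edge (ring of 6 mm bar at radius 143 mm, top 73 mm above the vanity top). The rail has one gap, about 115 mm wide; the gap lies on the base's own -x side, roughly towards the robot. Origin: on the vertical axis of the carousel, at the vanity top. The base does not move.
- front (a point): Point in the middle of the rail's gap where the wanted thing has to stand: on the base's -x side, 85 mm from the carousel's axis (the radius on which the wells lie), 30 mm above the vanity top (upper face of the platter). Fixed to the base.
- carousel: White turning platter, 256 mm across and 8 mm thick, with five shallow round wells (inner width 67 mm, rim 12 mm high) centred 85 mm from the axis at 72 degree steps, and a steel column in the middle. Turns either way about the vertical axis without stops, with light friction (about 0.05 N m), and stays where it is left. Origin: on the axis, on the underside of the platter, 22 mm above the vanity top. z up; turns with the platter.
- handle: Wooden paddle handle fixed on top of the carousel's column: 72 mm long (along its own x), 16 mm thick (along its own y), 40 mm high. It turns with the carousel. Origin: on the axis, centre of its underside, 172 mm above the vanity top; its top is at 212 mm. The things in the wells all end below 160 mm, so the handle stands free of them.
- grip (a point): Centre of the wooden handle, on the carousel's axis, 192 mm above the vanity top. Its axes are those of the handle: x along its length, y across its 16 mm thickness.
- solution_bottle: Lens-solution bottle in one of the wells: white round plastic bottle with paper band, 56 mm across, 126 mm high, sloping shoulders, narrow grey flip-top cap (28 mm across) with a small pointed nozzle. Origin: centre of its underside.
- tumbler: Drinking tumbler in one of the wells: open steel cup without a handle, 66 mm across the mouth, 54 mm at the foot, 95 mm high. Origin: centre of its underside.
- pump: Ceramic soap pump bottle with bent steel spout, in one of the wells: 60 mm across, 124 mm high. Origin: centre of its underside. Only needs to stay upright in its well.
- cream_jar: Squat lidded cream jar in one of the wells: 60 mm across, 48 mm high. Origin: centre of its underside. Only needs to stay upright in its well.
- roll_on: Roll-on deodorant in one of the wells: 50 mm across, 109 mm high, broad domed cap almost as wide as its body. Origin: centre of its underside. Only needs to stay upright in its well.
- tray: Pale translucent plastic lens tray with walls, 170 x 130 mm outside, 22 mm high, walls and floor 6 mm, fixed on the vanity top to the left of the carousel. Origin: centre of its underside. Holds either the lens case or the pill box.
- slab: Flat grey stone drying slab without walls, 160 x 130 x 6 mm, fixed on the vanity top to the left of the carousel. Origin: centre of its underside. What lies on it (the other of lens case and pill box) is not wanted now.
- lens_case: Contact-lens case: two round screw-capped cups side by side, 73 mm long, 35 mm wide, 19 mm high. Lies in the tray or on the slab. Origin: centre of its underside. Leave it where it is.
- pill_box: Flat rectangular steel pill box with shut snap lid, 64 x 44 mm, 20 mm high. Lies in the tray or on the slab. Origin: centre of its underside. Leave it where it is.
- mug: Ceramic mug with handle, 80 mm across, 92 mm high, on the vanity top behind the carousel. Origin: centre of its underside. Leave alone.
- clipper: Aluminium nail clipper lying on the vanity top, about 62 x 13 x 12 mm, in front and to the right. Origin: centre of its underside. Leave alone.
- soap_dish: Ceramic soap dish with a bar of soap, 120 x 85 mm, 29 mm high, to the right of the carousel. Origin: centre of its underside. Leave alone.
- hairbrush: Wooden hairbrush lying bristles down, 205 x 60 mm, 28 mm high, on the far left. Origin: underside, near its middle. Leave alone.
Mind the look-alikes: they are no part of the job. Leave any black or red look-alike of the cream_jar alone. Leave any yellow look-alike of the solution_bottle alone.

How it is judged:
By the outcome, as a careful person would: the job done as asked, in the order asked, and still so for the second after the job is handed in, while the arm keeps its last pose, push and grip.
It also fails if it takes over 42 s, if anything falls off the work surface, if the arm or the gripper's body presses on something with over 40 N, if the wrist force passes 120 N, or if a joint passes its speed limit or range.

## Working session

There is one attempt and no reset: what is moved stays moved. The work goes in short steps, Python scripts to look and compute and a tool call to move; the robot and the scene stay as the last step left them, time stands still between calls to the robot, and variables do not carry over. Pictures are saved under pics/ and viewed, about 8 in all and at most 12, crops included, and the job is handed in when it is done.

Besides the shell and the picture viewer there is one more tool, called as a command line: name --pt "numbers of a row" for each row, then --argument value for the rest. carry_out: Moves the arm, as the interface text tells. Its arguments: {"type":"object","properties":{"motion":{"type":"array","items":{"type":"array","items":{"type":"number"}}},"newtons":{"type":"number"}},"required":["motion"]}

```bash
mkdir -p pics; python3 - <<'E'
from workcell import bot, imaging
import cv2, numpy as np
for n in ["top","side"]:
    cv2.imwrite(f"pics/{n}0.png",cv2.resize(imaging.capture(n),(800,600),interpolation=cv2.INTER_CUBIC))
    print(n,imaging.camera_model(n))
s=bot.state();print(s)
E
```

```text
top {'K': array([[451.56366809,   0.        , 255.0636407 ],
       [  0.        , 451.56366809, 191.10677767],
       [  0.        ,   0.        ,   1.        ]]), 'rvec': array([ 2.18192685, -2.16424872,  0.10044653]), 'tvec': array([0.09613081, 0.55225709, 1.69217223])}
side {'K': array([[407.62857969,   0.        , 255.94216975],
       [  0.        , 407.62857969, 191.88295485],
       [  0.        ,   0.        ,   1.        ]]), 'rvec': array([ 0.69780339, -2.56235428,  1.20559629]), 'tvec': array([0.52130984, 0.21512343, 1.31195369])}
{'time_s': 0.1, 'joints': array([ 1.12579084,  0.53709774, -0.00445477,  1.53878897,  0.00259263,
        1.06728418, -0.07116878]), 'joint_velocities': array([-1.42518249e-04, -1.87778971e-03,  5.99731077e-04, -3.06818066e-03,
        5.99025289e-04,  2.15084092e-04, -9.74379748e-05]), 'joint_torque': array([ 3.20370615e-03, -5.84568965e+01,  1.05229028e+00, -2.59780455e+01,
        1.27029995e-02,  4.53957109e-03, -6.50802258e-05]), 'ee_pos': array([ 0.24014292, -0.60334559,  0.20149011]), 'eef_rot': array([-7.61001689e-04,  9.82105888e-01,  1.88327923e-01, -1.97596679e-04]), 'ft_force': array([-0.5323405 , -0.10187706, -0.35678031]), 'torque': array([ 0.01889807, -0.00265277, -0.01918665]), 'opening': 0.08489621692456685}
```

View pics/top0.png

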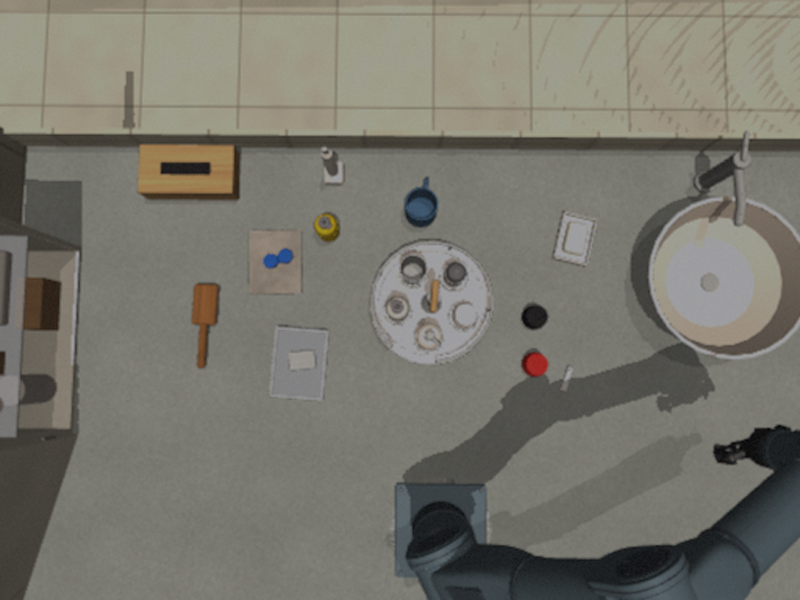

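View pics/side0.png

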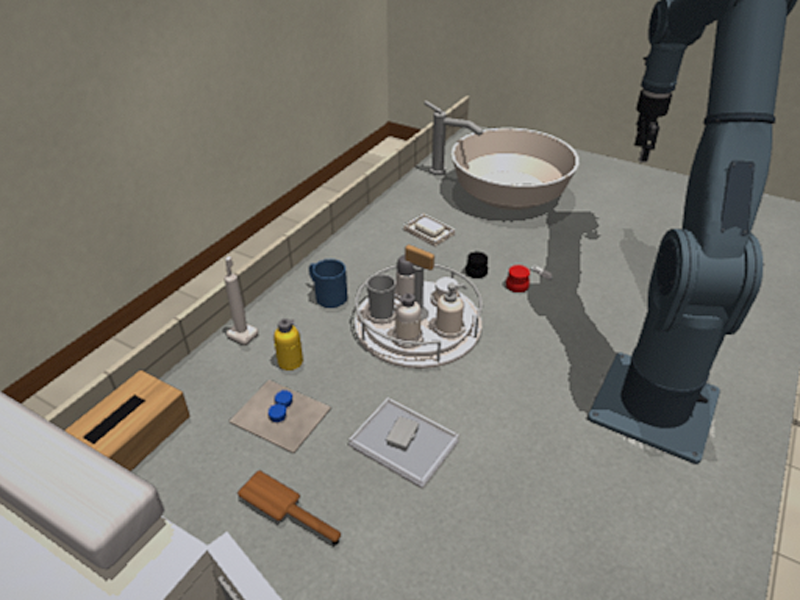

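The walled tray at top view (299,362) holds a flat rectangular box, and the slab at (275,260) holds the blue twin-cup case, so the tumbler looks like the target. The candidates on the platter are the dark open cup at (413,267) and the dark domed item at (456,272). I'll confirm both in an enlarged crop.

```bash
python3 - <<'E'
from workcell import imaging
import cv2, numpy as np
a=imaging.capture("top"); b=imaging.capture("side")
# top crop cols 230-320 rows 145-240 ; side crop
A=cv2.resize(a[148:238,230:322],None,fx=6,fy=6,interpolation=cv2.INTER_CUBIC)
T=cv2.resize(a[203:263,168:214],None,fx=5,fy=5,interpolation=cv2.INTER_CUBIC)
c=np.zeros((600,800,3),np.uint8); c[:A.shape[0],:A.shape[1]]=A; c[:T.shape[0],560:560+T.shape[1]]=T
cv2.imwrite("pics/top1.png",c)
cv2.imwrite("pics/side1.png",cv2.resize(b[150:240,215:320],None,fx=6.5,fy=6.5,interpolation=cv2.INTER_CUBIC))
E
```

```text
(no output)
```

View pics/top1.png

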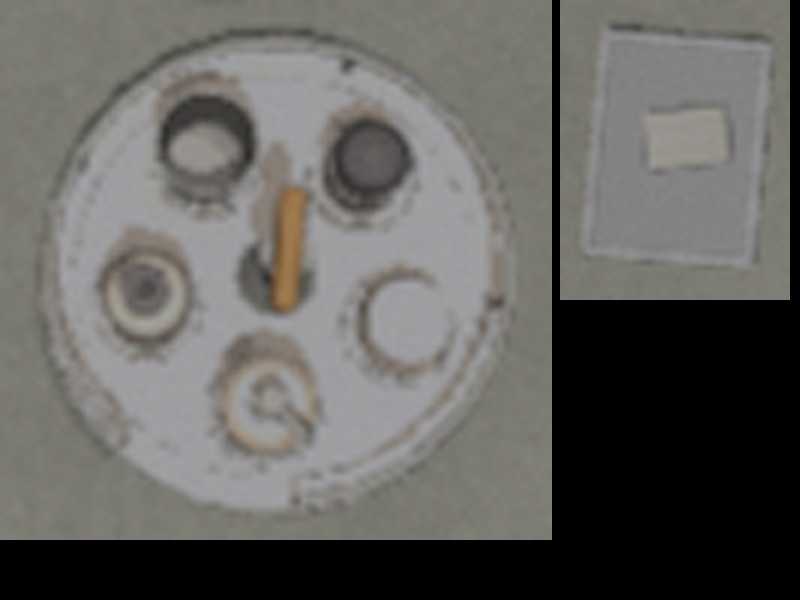

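View pics/side1.png

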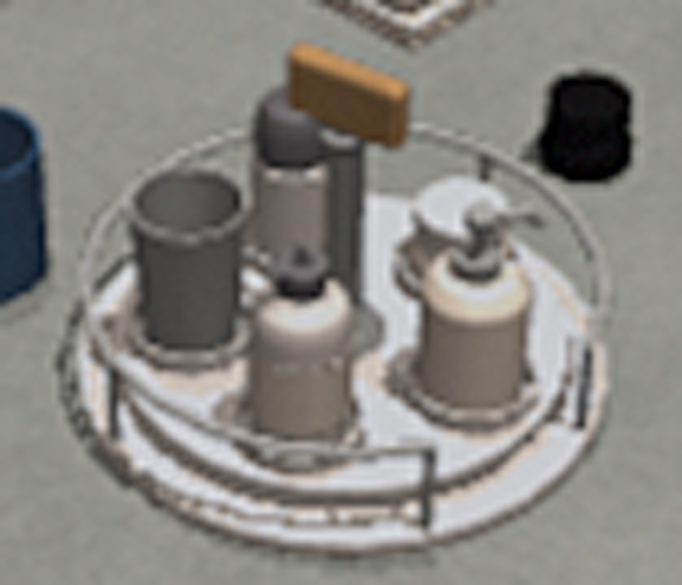

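The crop confirms it. The tray holds the rectangular pill box at crop (686,138), so the tumbler is wanted. The tumbler is the open cup at top crop (207,138) and side crop (190,205). The domed item at (372,155) is the roll-on. The rail's gap lies between the posts at side crop (430,452) and (582,342). Next I'll work out the geometry.

```bash
cat > geo.py <<'E'
import numpy as np, cv2
from workcell import imaging
M={n:imaging.camera_model(n) for n in("top","side")}
def proj(n,P):
    m=M[n];return cv2.projectPoints(np.asarray(P,float).reshape(-1,3),m["rvec"],m["tvec"],m["K"],None)[0][:,0]
def ray(n,uv,z):
    m=M[n];R=cv2.Rodrigues(m["rvec"])[0];c=-R.T@m["tvec"]
    d=R.T@np.linalg.inv(m["K"])@np.array([uv[0],uv[1],1.]);return c+d*(z-c[2])/d[2]
top=lambda u,v:(230+(u+.5)/6-.5,148+(v+.5)/6-.5)
side=lambda u,v:(215+(u+.5)/6.5-.5,150+(v+.5)/6.5-.5)
E
cat > m1.py <<'E'
from geo import *
from scipy.optimize import least_squares
T={"tumbler":((207,138),.125),"roll":((373,155),.135),"jar":((408,321),.078),"bottle":((147,288),.156),"pump":((268,398),.15)}
P={k:ray("top",top(*p),z)[:2] for k,(p,z) in T.items()}
S={"tumbler":ray("side",side(190,203),.125)[:2]}
print(P,"side",S)
h1=ray("top",top(293,190),.212)[:2];h2=ray("top",top(286,308),.212)[:2]
print("handle top",(h1+h2)/2,np.linalg.norm(h1-h2),np.degrees(np.arctan2(*(h1-h2)[::-1])))
s=[ray("side",side(*q),.212)[:2] for q in((290,48),(312,42),(408,90),(388,102))]
print("side handle",np.mean(s,0), np.degrees(np.arctan2(*(s[3]-s[0])[::-1])),np.degrees(np.arctan2(*(s[2]-s[1])[::-1])))
b=[ray("top",top(*q),.0)[:2] for q in((40,270),(515,275),(270,30),(275,512))]
print("base c",(b[0][1]+b[1][1])/2,(b[2][0]+b[3][0])/2,"dia",b[0][1]-b[1][1],b[2][0]-b[3][0])
k=list(P);ph={"tumbler":0,"roll":-1,"jar":-2,"pump":-3,"bottle":-4}
f=lambda x:np.concatenate([x[:2]+.085*np.array([np.cos(x[2]+ph[n]*np.radians(72)),np.sin(x[2]+ph[n]*np.radians(72))])-P[n] for n in k])
r=least_squares(f,[.55,0,.5]);print("fit",r.x[:2],np.degrees(r.x[2]),(r.fun*1e3).round(1))
for q,z in(((430,450),.073),((580,342),.073),((427,525),.012),((580,426),.012)):
    p=ray("side",side(*q),z)[:2];d=p-r.x[:2];print("post",p,np.linalg.norm(d),np.degrees(np.arctan2(d[1],d[0])))
for q in((297,480),(122,430)):
    p=ray("top",top(*q),.073)[:2];d=p-r.x[:2];print("post top",p,np.linalg.norm(d),np.degrees(np.arctan2(d[1],d[0])))
E
python3 m1.py
```

```text
{'tumbler': array([0.61662405, 0.0686259 ]), 'roll': array([ 0.60580858, -0.03014986]), 'jar': array([ 0.51096022, -0.05625016]), 'bottle': array([0.52345097, 0.10375437]), 'pump': array([0.45992688, 0.03241796])} side {'tumbler': array([0.6112848 , 0.07257514])}
handle top [0.54161136 0.02318814] 0.06716156632695128 -3.179278362088781
side handle [0.53909682 0.0301104 ] 166.32156362464272 168.85932133857258
base c 0.02044066111719045 0.549424770614403 dia 0.3056087242409973 0.31138146392298416
fit [0.54335414 0.02367964] 31.33972988558481 [-0.7 -0.7  2.  -1.6 -0.4  1.5  0.3  2.6 -1.3 -1.8]
post [0.43410742 0.12823311] 0.15121598755971047 136.25753104329024
post [0.40418882 0.01346846] 0.13953944087481868 -175.80347437106263
post [0.43683675 0.12147727] 0.14460404622813952 137.44378545896438
post [0.40025619 0.01125964] 0.1436359286892241 -175.03951739072988
post top [0.41324025 0.01126536] 0.13070477783304554 -174.54985742787062
post top [0.44292029 0.11863745] 0.13821701514770618 136.60534951268218
```

The tumbler is at about 31° around the axis (0.543, 0.023). The gap's middle is at about 161°, so the turn needed is about +130° about world z. I'll grasp with the tool's x along the handle (yaw about -7°), which lets joint 7 cover the whole turn in one go. First I'll move above the handle.

carry_out --pt "2 -1.8 -1 0 0 1.8" --pt "5 -4.5 -3 0 0 3.6" --pt "8.3 -7.5 -5 0 0 5.4" --pt "11.6 -10.6 -7 0 0 7.2" --pt "14.9 -13.6 -8.5 0 0 9" --pt "18.2 -16.7 -9.5 0 0 10.8" --pt "21.5 -19.7 -10 0 0 12.6" --pt "24.8 -22.7 -10 0 0 14.4"

```text
invalid input
```

Each row needs the opening as its seventh number.

carry_out --pt "2 -1.8 -1 0 0 1.8 1" --pt "5 -4.5 -3 0 0 3.6 1" --pt "8.3 -7.5 -5 0 0 5.4 1" --pt "11.6 -10.6 -7 0 0 7.2 1" --pt "14.9 -13.6 -8.5 0 0 9 1" --pt "18.2 -16.7 -9.5 0 0 10.8 1" --pt "21.5 -19.7 -10 0 0 12.6 1" --pt "24.8 -22.7 -10 0 0 14.4 1"

```text
time_s: 1.2
ee_pos: [0.3875, -0.3, 0.3028]
eef_rot: [0.0, 0.998, 0.063, 0.0]
ft_force: [0.3, -0.9, 0.3]
opening: 0.0855
```

carry_out --pt "2.9 -4.4 0 0 0 2 1" --pt "5.8 -8.9 0 0 0 4 1" --pt "8.7 -13.4 0 0 0 6 1" --pt "11.6 -17.9 0 0 0 8 1" --pt "14.5 -22.4 0 0 0 10 1" --pt "17.1 -26.5 0 0 0 12 1" --pt "19 -29.4 0 0 0 14 1" --pt "19.5 -30.2 0 0 0 14.2 1"

```text
time_s: 2.2
ee_pos: [0.5421, 0.0256, 0.302]
eef_rot: [-0.0, 0.998, -0.058, -0.0]
ft_force: [-0.1, -0.6, 0.2]
opening: 0.0853
```

```bash
python3 - <<'E'
from workcell import bot, imaging
import cv2
s=bot.state();a=imaging.capture("wrist")
cv2.imwrite("pics/w0.png",a)
import numpy as np
np.savez("w0.npz",p=s["ee_pos"],q=s["eef_rot"])
print(s["time_s"],s["ee_pos"],s["eef_rot"],s["joints"],s["ft_force"],imaging.camera_model("wrist"))
E
```

```text
2.2 [0.54211943 0.02561372 0.30203966] [-4.71246088e-04  9.98294919e-01 -5.83693842e-02 -2.16903337e-04] [ 0.15224662  0.27991788 -0.34759235  1.68709122  0.10034797  1.19246575
 -1.90761779] [-0.05974881 -0.57164377  0.2221486 ] {'K': array([[295.86617825,   0.        , 256.03870503],
       [  0.        , 295.86617825, 195.93574785],
       [  0.        ,   0.        ,   1.        ]]), 'hand_eye': array([[-9.05997575e-04, -9.49924321e-01, -3.12478742e-01,
         7.97963065e-02],
       [ 9.99998300e-01, -3.58811095e-04, -1.80861151e-03,
        -9.25684426e-04],
       [ 1.60592322e-03, -3.12479849e-01,  9.49923031e-01,
        -1.70282553e-01],
       [ 0.00000000e+00,  0.00000000e+00,  0.00000000e+00,
         1.00000000e+00]])}
```

View pics/w0.png

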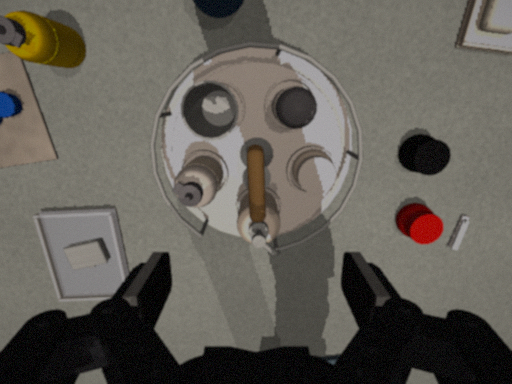

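The wrist view shows the handle from about (255,147) to (258,222), the tumbler at (210,108) and the rail's gap at the lower left between about (203,232) and (272,247). I'll enlarge this to measure it.

```bash
python3 - <<'E'
import cv2
a=cv2.imread("pics/w0.png")
cv2.imwrite("pics/w0c.png",cv2.resize(a[80:264,150:370],None,fx=3.25,fy=3.25,interpolation=cv2.INTER_CUBIC))
E
```

```text
(no output)
```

View pics/w0c.png

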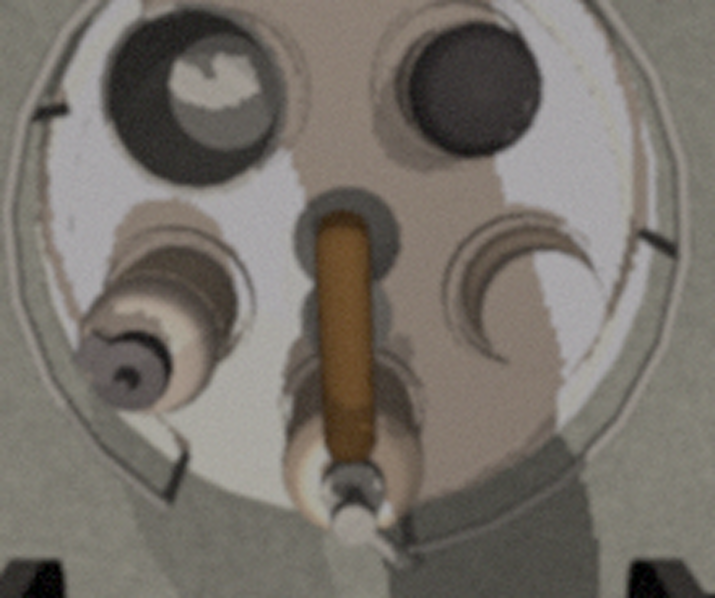

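```bash
cat > wr.py <<'E'
import numpy as np
from scipy.spatial.transform import Rotation as Ro
from workcell import imaging
W=imaging.camera_model("wrist")
def wray(s,uv,z):
    R=Ro.from_quat(np.roll(s["q"],-1)).as_matrix();H=W["hand_eye"]
    c=s["p"]+R@H[:3,3];d=R@H[:3,:3]@np.linalg.inv(W["K"])@np.array([*uv,1.]);return (c+d*(z-c[2])/d[2])[:2]
ang=lambda d:np.degrees(np.arctan2(d[1],d[0]))
E
python3 - <<'E'
from wr import *
s=np.load("w0.npz");g=lambda u,v,z:wray(s,(150+(u+.5)/3.25-.5,80+(v+.5)/3.25-.5),z)
a,b=g(343,232,.212),g(352,455,.212);print("handle",(a+b)/2,np.linalg.norm(a-b),ang(a-b))
l1,l2,r1,r2=g(317,235,.212),g(328,450,.212),g(370,235,.212),g(376,450,.212);print("edges",ang(l1-l2),ang(r1-r2),np.linalg.norm(l1-r1))
A=g(347,238,.032);print("flange",A)
ax=np.array([.5430,.0237])
for n,q in dict(tumb=(195,97,.125),tumbfoot=(222,97,.034),roll=(477,90,.13),gapL=(168,500,.073),gapR=(404,552,.073),postLbase=(183,460,.012),).items():
    p=g(*q);print(n,p,np.linalg.norm(p-ax),ang(p-ax))
E
```

```text
handle [0.54529865 0.02620151] 0.06550797541930475 -4.490756672742835
edges -4.361155975027011 -4.700183560040271 0.014400233145671341
flange [0.54484209 0.02667887]
tumb [0.61603591 0.07127862] 0.08716632821647578 33.08189081868988
tumbfoot [0.61320446 0.07373705] 0.0862112092026946 35.47873584260312
roll [ 0.60708864 -0.02542352] 0.08074945298678803 -37.46992533694733
gapL [0.44219758 0.12100601] 0.14010562479583605 136.01110713015768
gapR [0.40323798 0.01663288] 0.13994057923506387 -177.10528395712063
postLbase [0.4363863  0.12516206] 0.147176865819003 136.418268194492
```

carry_out --pt "0.2 0 1.5 0 0 -2.2 1" --pt "0.24 0 4 0 0 -2.2 1" --pt "0.24 0 6.5 0 0 -2.2 1" --pt "0.24 0 9 0 0 -2.2 1" --pt "0.24 0 11 0 0 -2.2 1" --pt "0.24 0 12.2 0 0 -2.2 1" --pt "0.24 0 12.6 0 0 -2.2 1" --pt "0.24 0 12.6 0 0 -2.2 0.5" --newtons 25

```text
time_s: 3.25
ee_pos: [0.5444, 0.0224, 0.1764]
eef_rot: [0.0, 0.999, -0.041, 0.0]
ft_force: [-0.4, -0.7, -0.5]
opening: 0.0702
```

carry_out --pt "0 0 0 0 0 0 0.35" --pt "0 0 0 0 0 0 0.25" --pt "0 0 0 0 0 0 0.15" --pt "0 0 0 0 0 0 0" --pt "0 0 0 0 0 0 0" --pt "0 0 0 0 0 0 0" --pt "0 0 0 0 0 0 0" --newtons 25

```text
time_s: 4.12
ee_pos: [0.5448, 0.0254, 0.177]
eef_rot: [-0.001, 0.999, -0.04, 0.001]
ft_force: [-0.8, 5.1, 3.4]
opening: 0.0153
```

```bash
python3 -c "
from workcell import bot
s=bot.state();[print(k,s[k]) for k in ('time_s','ee_pos','eef_rot','ft_force','torque','opening','joints')]"
```

```text
time_s 4.125
ee_pos [0.54479541 0.02538396 0.17698289]
eef_rot [-1.45045301e-03  9.99196435e-01 -4.00483515e-02  7.14148557e-04]
ft_force [-0.77393879  5.08430805  3.4290514 ]
torque [1.13796211 0.08362442 0.01935511]
opening 0.015269050077851424
joints [ 0.13752788  0.41111763 -0.33667209  1.82795719  0.16255827  0.92762159
 -1.92162549]
```

Gripped, opening 15.3 mm. The 5 N side force in +y says my centre is a little off towards -y, so I'll correct that and start turning.

carry_out --pt "0 -0.15 0 0 0 -1 0" --pt "0 -0.15 0 0 0 -4 0" --pt "0 -0.15 0 0 0 -8 0" --pt "0 -0.15 0 0 0 -12 0" --pt "0 -0.15 0 0 0 -16 0" --pt "0 -0.15 0 0 0 -20 0" --pt "0 -0.15 0 0 0 -23 0" --pt "0 -0.15 0 0 0 -24 0" --newtons 40

```text
time_s: 5.12
ee_pos: [0.5447, 0.0259, 0.177]
eef_rot: [-0.001, 0.986, 0.169, 0.001]
ft_force: [-0.9, 4.2, 5.7]
opening: 0.0144
```

```bash
python3 -c "
from workcell import bot
s=bot.state();[print(k,s[k]) for k in ('time_s','ee_pos','eef_rot','ft_force','torque','opening','joints')]"
```

```text
time_s 5.125
ee_pos [0.54468986 0.02589166 0.17700626]
eef_rot [-7.77767413e-04  9.85635550e-01  1.68883270e-01  6.31791647e-04]
ft_force [-0.86486769  4.16628797  5.65176075]
torque [ 0.99973181  0.33404285 -0.00745307]
opening 0.014399555830535518
joints [ 0.2045412   0.42364405 -0.4257771   1.82352457  0.2102728   0.93772966
 -1.54427152]
```

carry_out --pt "0 0 0 0 0 -2 0" --pt "0 0 0 0 0 -7 0" --pt "0 0 0 0 0 -12 0" --pt "0 0 0 0 0 -17 0" --pt "0 0 0 0 0 -22 0" --pt "0 0 0 0 0 -27 0" --pt "0 0 0 0 0 -32 0" --pt "0 0 0 0 0 -36 0"

```text
time_s: 6.12
ee_pos: [0.5443, 0.0265, 0.177]
eef_rot: [-0.001, 0.885, 0.466, 0.001]
ft_force: [-2.6, 5.7, 7.4]
opening: 0.014
```

carry_out --pt "0 0 0 0 0 -4 0" --pt "0 0 0 0 0 -9 0" --pt "0 0 0 0 0 -14 0" --pt "0 0 0 0 0 -19 0" --pt "0 0 0 0 0 -24 0" --pt "0 0 0 0 0 -29 0" --pt "0 0 0 0 0 -33 0" --pt "0 0 0 0 0 -36 0"

```text
time_s: 7.12
ee_pos: [0.5435, 0.0267, 0.177]
eef_rot: [-0.001, 0.698, 0.717, 0.0]
ft_force: [-5.9, 5.3, 8.5]
opening: 0.0147
```

carry_out --pt "0 0 0 0 0 -4 0" --pt "0 0 0 0 0 -9 0" --pt "0 0 0 0 0 -14 0" --pt "0 0 0 0 0 -19 0" --pt "0 0 0 0 0 -24 0" --pt "0 0 0 0 0 -28 0" --pt "0 0 0 0 0 -31 0" --pt "0 0 0 0 0 -32 0"

```text
time_s: 8.12
ee_pos: [0.5429, 0.0265, 0.177]
eef_rot: [-0.001, 0.473, 0.881, 0.0]
ft_force: [-7.3, 5.3, 10.7]
opening: 0.0141
```

```bash
python3 - <<'E'
from workcell import bot, imaging
import cv2, numpy as np
s=bot.state();[print(k,s[k]) for k in ('time_s','ee_pos','eef_rot','ft_force','torque','opening','joints')]
a=imaging.capture("wrist");b=imaging.capture("side");t=imaging.capture("top")
np.savez("w1.npz",p=s["ee_pos"],q=s["eef_rot"])
cv2.imwrite("pics/w1.png",a);cv2.imwrite("pics/t1.png",t);cv2.imwrite("pics/s1.png",b)
A=cv2.resize(b[150:240,215:320],None,fx=5,fy=5,interpolation=cv2.INTER_CUBIC)
c=np.zeros((600,800,3),np.uint8);c[:450,:525]=A
c[450:,:]=0;B=cv2.resize(t[148:238,230:322],None,fx=2.95,fy=2.95,interpolation=cv2.INTER_CUBIC);c[:B.shape[0],528:528+B.shape[1]]=B[:,:272]
cv2.imwrite("pics/c1.png",c)
E
```

```text
time_s 8.125
ee_pos [0.54292853 0.02650924 0.17702341]
eef_rot [-1.40068770e-03  4.73487457e-01  8.80799409e-01  2.59362041e-04]
ft_force [-7.30436684  5.2848034  10.73228306]
torque [ 1.18290413  1.65603589 -0.02516048]
opening 0.014121316158120746
joints [ 0.49494169  0.52073729 -0.82785844  1.80879884  0.44425459  1.01140405
  0.07433819]
```

View pics/w1.png

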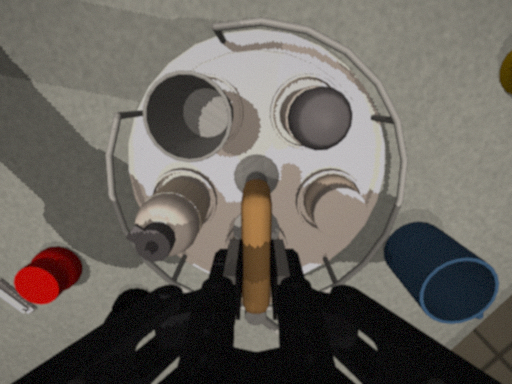

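View pics/c1.png

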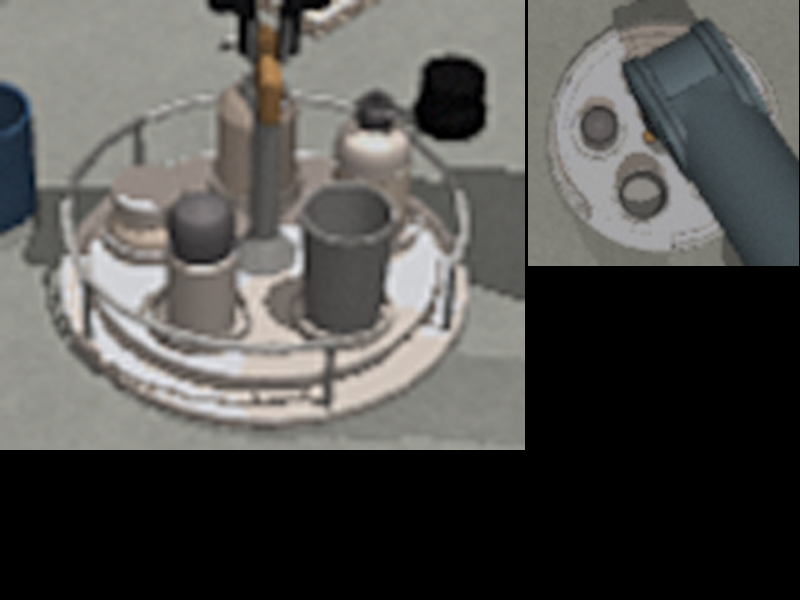

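All five things stand upright. In the wrist view the tumbler (188,115) sits between the rail ends at (217,34) and (117,115). I'll measure its angle against the gap in an enlarged crop.

```bash
python3 - <<'E'
import cv2
a=cv2.imread("pics/w1.png")
cv2.imwrite("pics/w1c.png",cv2.resize(a[10:210,95:355],None,fx=3,fy=3,interpolation=cv2.INTER_CUBIC))
E
```

```text
(no output)
```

View pics/w1c.png

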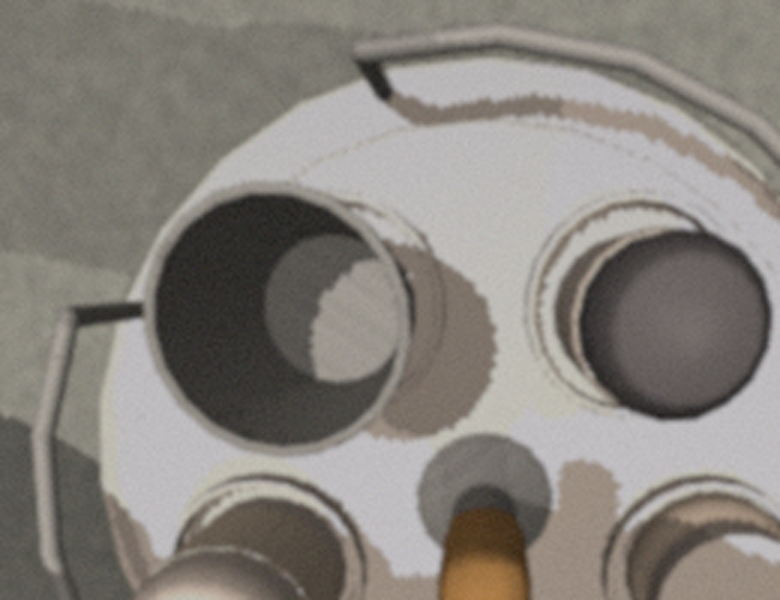

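```bash
python3 - <<'E'
from wr import *
from geo import ray
s=np.load("w1.npz");g=lambda u,v,z:wray(s,(95+(u+.5)/3-.5,10+(v+.5)/3-.5),z)
fl=g(485,498,.032);print("flange",fl)
for ax in (fl,np.array([.5436,.0258])):
  print(ax)
  for n,q in dict(tumb=(281,316,.125),foot=(340,308,.034),roll=(676,324,.135),gapR=(70,312,.070),gapL=(360,48,.070),postRb=(145,310,.012),postLb=(385,95,.012)).items():
    p=g(*q);print(n,p,np.linalg.norm(p-ax),ang(p-ax))
# side view
sd=lambda u,v,z:ray("side",(215+(u+.5)/5-.5,150+(v+.5)/5-.5),z)[:2]
p=sd(347,213,.125);print("side tumbler",p,ang(p-ax))
p=ray("top",(230+((642-528)+.5)/2.95-.5,148+(192+.5)/2.95-.5),.125)[:2];print("top tumbler",p,ang(p-ax))
E
```

```text
flange [0.54253574 0.02837119]
[0.54253574 0.02837119]
tumb [0.46350563 0.05829888] 0.08450695595417716 159.25896017884665
foot [0.46446806 0.05706834] 0.08317505652002431 159.81690969561583
roll [0.54240106 0.10877968] 0.08040860921713758 90.09596413633457
gapR [0.40106868 0.01545194] 0.14205574593185394 -174.78203299798676
gapL [0.4377348  0.12416005] 0.1419814894885947 137.57244881566285
postRb [0.40311483 0.01474003] 0.14008568436720018 -174.41595016086006
postLb [0.4393201  0.12300472] 0.1400320453194218 137.48376298973423
[0.5436 0.0258]
tumb [0.46350563 0.05829888] 0.08643659912505182 157.91478147946233
foot [0.46446806 0.05706834] 0.0850856841718913 158.43894901980636
roll [0.54240106 0.10877968] 0.0829883427073566 90.82778265848077
gapR [0.40106868 0.01545194] 0.14290646734347234 -175.84749872276532
gapL [0.4377348  0.12416005] 0.14450653839843575 137.10463740990417
postRb [0.40311483 0.01474003] 0.14091985748762548 -175.49856213232016
postLb [0.4393201  0.12300472] 0.14255895103024543 137.0111288292854
side tumbler [0.46150337 0.05689792] 159.25348641819716
top tumbler [0.46498229 0.05257717] 161.19116856458527
```

In the wrist image the tumbler is about 2° short of the gap's middle. The side view says about 1.5° short. I'll trim by 1.8° and grip harder.

carry_out --pt "0 0 0 0 0 -0.6 0" --pt "0 0 0 0 0 -1.2 0" --pt "0 0 0 0 0 -1.8 0" --pt "0 0 0 0 0 -1.8 0" --pt "0 0 0 0 0 -1.8 0" --pt "0 0 0 0 0 -1.8 0" --newtons 60

```text
time_s: 9.02
ee_pos: [0.5429, 0.0265, 0.1771]
eef_rot: [-0.001, 0.46, 0.888, 0.0]
ft_force: [-7.6, 5.2, 10.7]
opening: 0.0138
```

```bash
python3 - <<'E'
from workcell import bot, imaging
import cv2, numpy as np
s=bot.state();[print(k,s[k]) for k in ('time_s','ee_pos','eef_rot','ft_force','torque','opening')]
a=imaging.capture("wrist")
np.savez("w2.npz",p=s["ee_pos"],q=s["eef_rot"])
cv2.imwrite("pics/w2c.png",cv2.resize(a[10:210,95:355],None,fx=3,fy=3,interpolation=cv2.INTER_CUBIC))
E
```

```text
time_s 9.025
ee_pos [0.54285741 0.0264821  0.17706818]
eef_rot [-1.38174606e-03  4.59935546e-01  8.87951216e-01  1.48052940e-04]
ft_force [-7.63197132  5.21196312 10.72148961]
torque [1.13136618e+00 1.73648071e+00 3.11893073e-04]
opening 0.013777557764991134
```

View pics/w2c.png

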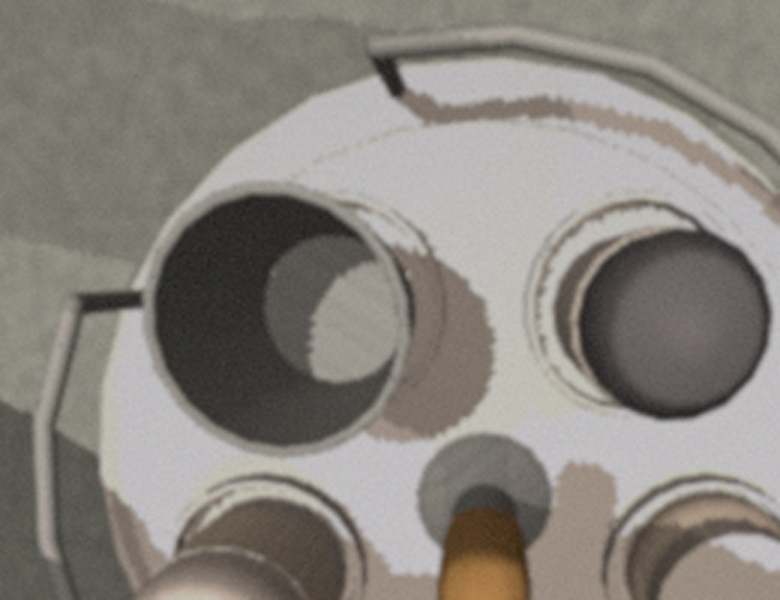

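```bash
python3 - <<'E'
from wr import *
s=np.load("w2.npz");g=lambda u,v,z:wray(s,(95+(u+.5)/3-.5,10+(v+.5)/3-.5),z)
for ax in (g(485,498,.032),np.array([.5436,.0258]),np.array([.5429,.0265])):
  A={n:ang(g(*q)-ax)%360 for n,q in dict(tumb=(280,316,.125),foot=(339,308,.034),gapR=(77,300,.070),gapL=(372,46,.070),pR=(142,299,.012),pL=(401,94,.012)).items()}
  print(ax,{k:round(v,1) for k,v in A.items()},"mid",(A["gapR"]+A["gapL"])/2,(A["pR"]+A["pL"])/2)
E
```

```text
[0.5424543  0.02830544] {'tumb': np.float64(161.1), 'foot': np.float64(161.8), 'gapR': np.float64(185.2), 'gapL': np.float64(138.0), 'pR': np.float64(186.1), 'pL': np.float64(137.0)} mid 161.5998714775016 161.5627965239272
[0.5436 0.0258] {'tumb': np.float64(159.8), 'foot': np.float64(160.4), 'gapR': np.float64(184.2), 'gapL': np.float64(137.5), 'pR': np.float64(185.0), 'pL': np.float64(136.6)} mid 160.85973506356706 160.82794030758515
[0.5429 0.0265] {'tumb': np.float64(160.1), 'foot': np.float64(160.7), 'gapR': np.float64(184.5), 'gapL': np.float64(137.5), 'pR': np.float64(185.4), 'pL': np.float64(136.6)} mid 161.01986858080807 160.98587884992608
```

The tumbler is now within about 0.5° (under 1 mm) of the gap's middle, and the grip is firm and steady. Handing in.

```bash
python3 -c "
from workcell import order
print(order.hand_in())"
```

```text
the job is handed in; nothing more can be done
None
```

The walled tray held the pill box, so I brought the drinking tumbler into the gap. I gripped the handle, turned the carousel about 128°, trimmed it by another 1.8° and handed in at about 9 s, still gripping at 60 N.

- **Position:** the last wrist picture puts the tumbler at about 160–161.5° and the middle of the gap at about 161–161.5°. That is an offset of roughly 0.5°, or about 1 mm. The platter turned with the tool, with no slip seen.
- **Disagreement:** before the trim, the cameras differed by up to about 2°. The wrist view put the tumbler about 2° short of the gap's middle, the side view about 1.5° short, and the low-resolution top view put it already there. I went mostly by the wrist view.
- **Other things:** all five things stood upright in their wells in the side view taken before the trim. The last wrist crop showed no change in the things it covered. I did not check the rest of the room again, but the arm touched only the handle.
- **Forces:** a steady push of about 14 N remains on the wrist from a small grasp offset, well under the limits.

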